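# Bolt a test fixture shut past its spring safety catch

### The arm

A 6-joint arm with a two-finger parallel gripper is mounted at the origin on the work surface; the furniture and walls round the work are solid. World frame = base frame: x ahead of the robot, y to its left, z up, the work surface at z = 0. Lengths are in m, angles in rad, forces in N, time in s.
With the tool pointing down it reaches from about 0.325 to 0.9 m from the base axis. Payload 6.1 kg.
Tool frame: the origin (TCP) lies where the fingers leave the gripper's body, on its centre line; the fingertips stand 73 mm ahead of it and the grasp point (between the pads) lies bot.hold_point_z ahead of it (bot.hold_point_z is the distance from the TCP to the grasp point, in m); z points along the fingers, y is the line along which they close (so a half turn about z gives the same grasp; the last joint's range is limited). The gripper opens to 85 mm and grips with 20 to 120 N. Pads are 22 mm wide; open, the fingers measure 114 mm over their backs; the gripper's body (76 mm by 85 mm) begins 54 mm behind the grasp point. The pads swing forward as they close: fully open they stand 13 mm farther back than shut.
Start: joints at [1.078, 0.22, 1.526, -0, 1.395, -0.126], TCP at [0.224, 0.583, 0.304] pointing down, gripper open.
Joint ranges: [-2.98, 2.98], [-0.91, 2.08], [0.09, 2.57], [-1.24, 4.39], [0.2, 2.65], [-2.68, 2.68]. Speed limits (rad/s): [2.57, 2.57, 3.01, 3.14, 3.14, 3.14].

### API

Orientations are given as [roll, pitch, yaw] about the fixed x, y, z axes, in that order (R = Rz(yaw) Ry(pitch) Rx(roll)).
In Python, from workcell import bot gives the robot as it stands.
- The arm moves only by the tool drive_tool, never from a script. Its argument "rows" is a list of rows, each a list of 2 entries, a list of its own where there are three numbers: the shift along the world's x, y, z in m, then the turn about the world's z in rad. A call has exactly 10 rows; each row shifts and turns the commanded pose from where the row before left it; what a row does not reach is not made up. A row lasts 1/12 s, in which the tool goes at most 41.7 mm and 7.16 degrees, less where a joint would pass 70% of its speed; a pose out of reach is approached as far as the arm can. A call with a gripper value outside its range is refused whole. "hand" is the closure in counts, from 0 (fully open) to 255 (shut), set as the call begins (left out, the last holds). The fingers move at their own pace and stop on an object; the grip force is fixed at half the most. Time passes only in rows, so rows that do not move let the fingers close, or fill a call up. It gives the time, the measured TCP pose, the force, the opening and the grip force at its end, in the units of the state.
- bot.get_obs(): the state, without advancing time (a new reading comes with each control period).
- bot.capture(name): name is "scene" or "top" or "wrist"; returns the picture (480x640x3 uint8, red, green, blue); there is no depth.
- bot.calibration(name): a dict with "vfov" (degrees; the focal length in pixels is half the picture's height over the tangent of half this angle, whatever the lens; pixels are square), "cx", "cy" (the principal point, pixels), "world_from_camera" (4x4, takes a point from camera to world coordinates); the wrist camera has in their place "tool_from_camera" (4x4, takes a point from camera to tool coordinates, whose origin is the TCP and whose axes are the flange's). Camera axes: x right, y up, looking along -z (the intrinsics and any distortion apply to the point x, -y, -z); pixel columns grow to the right and rows downward; lengths in m; the calibration is good to about 2 mm. A picture is of the moment at which its call begins: read the wrist's pose just before it. calibration takes no time and is no camera call.
- bot.hand_in(): hands the job in; it is judged then, once.
Trained networks look in the newest picture that a camera, given by its name, has taken for a name from the list of things; names that differ only in an ending like _2 or _b are one class to them, and where a whole thing is asked for, a point or a joint stands for the part that bears it (a point fixed in the world has none). Each returns a list of dicts, best first, with "confidence" (0 to 1); they miss things now and then, are a little off and sometimes report something else, mostly with a low value. They report only what shows in the picture. A call takes as long as a camera call.
- bot.look_for(camera, query): "position" ([column, row] in pixels, amid what is visible of it).
- bot.masks_of(camera, query): "mask" (480x640 bool, what is visible of it) and "position" ([column, row] in pixels, amid what is visible of it).
- bot.place_of(camera, query): "position" ([column, row] in pixels: a listed point, or the origin of a listed thing).
The state is a dict: "time": time; "q": joint angles; "dq": joint speeds; "tau": joint torques, N m; "position": TCP position; "tcp_rot": TCP orientation; "wrist_force": force on the tool from outside, world axes, zero at the start; "wrist_torque": the same for the moment, N m; "finger_gap": finger opening in m; "grip_force": force on a finger pad.
Only numpy, scipy, OpenCV 4.12 (cv2) and the standard library are available. Lean on these libraries where they do the work, as an engineer would, in place of code of your own. Each camera call takes 0.05 s, during which the arm holds its last target. There are 200 camera calls.

### The job

Lock the lid of the board test fixture: with one fingertip press the long spring catch paddle right down and keep it down, while the other fingertip pushes the bolt by its upright tab until the bolt is fully home through the lid's keeper. Then let go so that the catch springs back up behind the bolt, and draw clear. Grasp nothing, leave the lid shut and do not disturb the relay, the solder reel or the side cutter.

Things in the scene. Friction and masses are not known exactly. Their poses are not given: they have to be found in the camera images.
- fixture: fixture screwed to the bench: grey plate 260 x 240 x 14 mm, steel frame lid (top z 52, from x 0 back) over a board on its far half, bolt along its near half. Origin: centre of the plate's underside; x toward the lid's hinge, y the way the bolt is shot home, z up. In this frame (mm) the bolt's line is x -45, the paddle's x -100; bolt guides (y -81 to -69, 9 to 21) reach z 41
- push_tab (a point): middle of the top edge of the bolt's upright steel tab, 28 mm along fixture x, 8 mm thick along y, top at z 80; at fixture (-45, -45, 80) mm with the bolt drawn, moves along +y with it. Push its face toward -y (4 mm behind this point). Below it the bolt and guides stay under z 41, so a fingertip at z 50 passes freely; only the tab and paddle are higher
- bolt (a joint): bolt travel, m: 0 drawn, 0.040 fully home (end stop). Starts at 0 to 0.003. 2 N of friction; stays where it is left. Blocked at about 0.004 unless the catch is down by more than 6 mm; once home and the catch up, it cannot go back beyond about 0.037
- paddle_top (a point): centre of the flat top of the catch paddle, a dark steel bar 26 mm along fixture x, 120 mm along y, 8 mm thick; at fixture (-100, -40, 64) mm when up, straight down to z 52 when fully pressed. It stays level wherever it is pressed, so a fingertip can slide along it. It lies 55 mm from the bolt's line, parallel to it
- catch (a joint): how far the catch is pressed down, m: 0 up, 0.012 fully down (stop). Its spring takes 3 N to start and 7.5 N fully down and lifts it again when let go
- lid (a joint): angle of the lid, rad: 0 shut, grows as it opens; only its own weight keeps it shut
- relay: loose black power relay 32 x 46 x 34 mm, standing on the bench beside the fixture at its +y side; origin at the centre of its underside
- solder_reel: loose reel of solder, 64 mm across and 47 mm high, standing on the bench beside the fixture at its -y side; origin at the centre of its underside
- side_cutter: loose side cutter, 138 x 57 mm and 16 mm thick, lying on the bench before the fixture on its robot side; origin at the centre of its underside
- keeper (a point): centre of the keeper, a square steel eye on the lid's near edge that the bolt enters: fixture (-45, 45, 30) mm, 36 mm along x, 8 mm along y, top at z 51; an arm joins it to the lid

How it is judged:
By the outcome, as a careful person would: the job done as asked, in the order asked, and still so for the second after the job is handed in, with the robot touching nothing.
It also fails if it takes over 40 s, if anything falls off the work surface, if the arm or the gripper's body presses on something with over 40 N, if the wrist force passes 120 N, or if a joint passes its speed limit or range.

## Working session

There is one attempt and no reset: what is moved stays moved. The work goes in short steps, Python scripts to look and compute and a tool call to move; the robot and the scene stay as the last step left them, time stands still between calls to the robot, and variables do not carry over. Pictures are saved under pics/ and viewed, at most 10 in all, crops included, and the job is handed in when it is done.

Besides the shell and the picture viewer there is one more tool, called after "Call:" as name(argument=value, ...) on one line, values as JSON. drive_tool: Moves the arm, as the interface text tells. Its arguments: {"type":"object","properties":{"rows":{"type":"array","items":{"type":"array"}},"hand":{"type":"number"}},"required":["rows"]}

```bash
mkdir -p pics; ls; cat > h.py <<'E'
from workcell import bot
import numpy as np, cv2
def cam(n):
    c=bot.calibration(n)
    f=240/np.tan(np.radians(c["vfov"])/2)
    if "world_from_camera" in c: T=np.array(c["world_from_camera"])
    else:
        from scipy.spatial.transform import Rotation as R
        o=bot.get_obs(); W=np.eye(4); r=np.array(o["tcp_rot"])
        W[:3,:3]=R.from_euler("xyz",r).as_matrix() if r.size==3 else r
        W[:3,3]=o["position"]; T=W@np.array(c["tool_from_camera"])
    return f,c["cx"],c["cy"],T,c
def atz(n,p,z):
    f,cx,cy,T,_=cam(n)
    d=T[:3,:3]@np.array([(p[0]-cx)/f,-(p[1]-cy)/f,-1]); o=T[:3,3]
    return o+d*(z-o[2])/d[2]
def proj(n,P):
    f,cx,cy,T,_=cam(n)
    q=T[:3,:3].T@(np.asarray(P)-T[:3,3]); return cx+f*q[0]/-q[2], cy-f*q[1]/-q[2]
E
python3 - <<'E'
from h import *
np.set_printoptions(precision=4,suppress=True)
print(bot.get_obs(), bot.hold_point_z)
Z=dict(fixture=0,push_tab=.08,paddle_top=.064,keeper=.03,relay=0,solder_reel=0,side_cutter=0)
for n in("scene","top"):
    print(n,bot.calibration(n))
    cv2.imwrite(f"pics/{n}.png",bot.capture(n)[:,:,::-1])
    for k,z in Z.items():
        for d in bot.place_of(n,k)[:2]: print(n,k,round(d["confidence"],2),np.array(d["position"]),atz(n,d["position"],z))
E
```

```text
pics
{'time': 0.0, 'q': array([ 1.0779,  0.2213,  1.5276,  0.    ,  1.3947, -0.1261]), 'dq': array([ 0.0003, -0.0002,  0.0002, -0.0007,  0.0003, -0.0009]), 'tau': array([  0.0017, -49.6907, -38.9394,  -0.0002,   0.0113,   0.    ]), 'position': array([0.2239, 0.583 , 0.3028]), 'tcp_rot': array([-3.1396, -0.0003,  2.7748]), 'wrist_force': array([-0.4568,  0.2383, -0.406 ]), 'wrist_torque': array([-0.0035,  0.0028, -0.0455]), 'grip_force': 0.0, 'finger_gap': 0.08550309926705928} 0.0539
scene {'vfov': 45.226919225067846, 'cx': 314.0626913670957, 'cy': 251.85376529356034, 'world_from_camera': array([[-0.5625,  0.4362, -0.7024, -0.1167],
       [-0.8268, -0.3021,  0.4745,  0.4724],
       [-0.0053,  0.8476,  0.5306,  0.596 ],
       [ 0.    ,  0.    ,  0.    ,  1.    ]])}
scene fixture 0.92 [310.4 298.6] [0.5502 0.0302 0.    ]
scene push_tab 0.92 [346.3 266.9] [ 0.4987 -0.0061  0.08  ]
scene paddle_top 0.61 [359.8 292.8] [0.4473 0.0058 0.064 ]
scene keeper 0.56 [298.4 306.8] [0.5093 0.0806 0.03  ]
scene relay 0.62 [204.2 311.4] [0.6216 0.1966 0.    ]
scene solder_reel 0.97 [437.1 293.6] [ 0.4367 -0.1597  0.    ]
scene side_cutter 0.71 [397.7 359.4] [0.3495 0.0074 0.    ]
top {'vfov': 57.466929282641765, 'cx': 324.4957373431609, 'cy': 236.00764678697118, 'world_from_camera': array([[ 0.0287,  0.9845, -0.1728,  0.4393],
       [-0.9993,  0.0321,  0.017 ,  0.0271],
       [ 0.0222,  0.1722,  0.9848,  0.9255],
       [ 0.    ,  0.    ,  0.    ,  1.    ]])}
top fixture 0.93 [314.7 256.1] [0.5576 0.0308 0.    ]
top push_tab 0.6 [331.3 281.6] [ 0.4989 -0.0031  0.08  ]
top paddle_top 0.59 [325.3 310.8] [0.4432 0.0065 0.064 ]
top keeper 0.89 [290.9 273.9] [0.5156 0.078  0.03  ]
top relay 0.79 [238.2 226. ] [0.6174 0.1969 0.    ]
top solder_reel 0.61 [399.9 315.9] [ 0.4375 -0.1511  0.    ]
top side_cutter 0.64 [321.4 359.3] [0.3455 0.0102 0.    ]
```

View pics/scene.png

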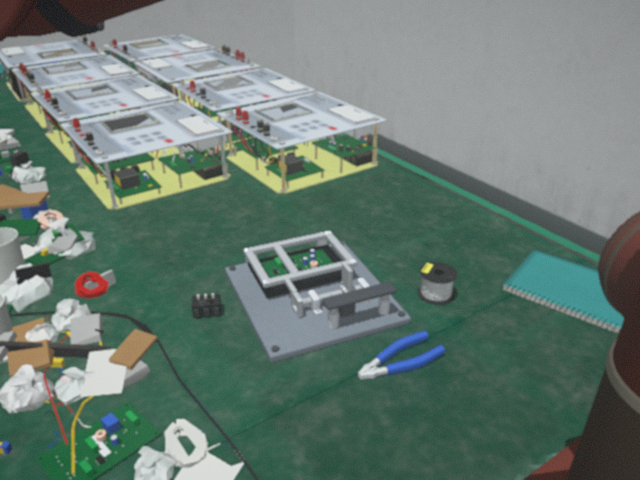

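View pics/top.png

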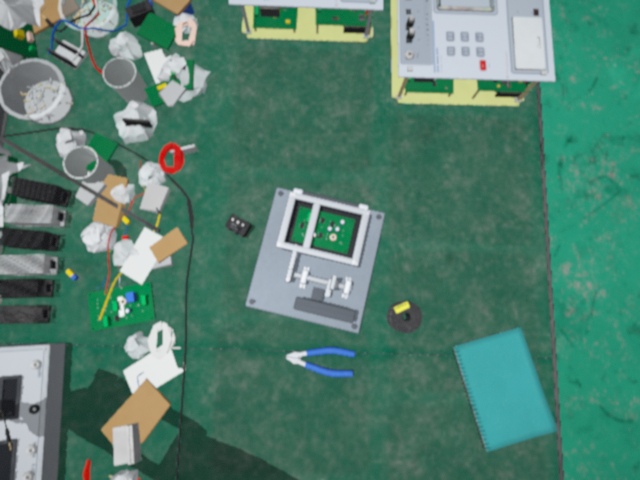

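The plate sits at about (0.553, 0.030) with yaw about -0.19 rad. The bolt runs toward the left of the top picture. The tab is near (331,282), the paddle runs from (295,305) to (357,317), and the relay, reel and cutter are all clear of the work area. I'll move over the start spot and measure again with the wrist camera.

Call:
drive_tool(hand=130, rows=[[[0.012,-0.031,0],-0.07],[[0.012,-0.031,0],-0.07],[[0.012,-0.031,0],-0.07],[[0.012,-0.031,0],-0.07],[[0.012,-0.031,0],-0.07],[[0.012,-0.031,0],-0.07],[[0.012,-0.031,0],-0.07],[[0.012,-0.031,0],-0.07],[[0.012,-0.031,0],-0.07],[[0.012,-0.031,0],-0.07]])

```text
time: 1.63
position: [0.3444, 0.272, 0.3042]
tcp_rot: [3.141, 0.0, 2.072]
wrist_force: [1.5, 0.2, 0.2]
finger_gap: 0.0419
grip_force: 0.0
```

Call:
drive_tool(rows=[[[0.012,-0.031,0],-0.07],[[0.012,-0.031,0],-0.07],[[0.012,-0.031,0],-0.07],[[0.012,-0.031,0],-0.07],[[0.012,-0.031,0],-0.07],[[0.012,-0.031,0],-0.07],[[0.012,-0.031,0],-0.07],[[0.012,-0.031,0],-0.07],[[0.012,-0.031,0],-0.07],[[0,0,0],-0.064]])

```text
time: 2.47
position: [0.4536, -0.0103, 0.3043]
tcp_rot: [3.14, 0.002, 1.373]
wrist_force: [-0.5, -0.7, 0.5]
finger_gap: 0.0416
grip_force: 0.0
```

```bash
python3 - <<'E'
from h import *
np.set_printoptions(precision=4,suppress=True)
o=bot.get_obs(); print({k:o[k] for k in("time","position","tcp_rot","wrist_force","finger_gap","q")}); print(bot.calibration("wrist"))
Z=dict(fixture=0,push_tab=.08,paddle_top=.064,keeper=.03)
cv2.imwrite("pics/w1.png",bot.capture("wrist")[:,:,::-1]); n="wrist"
for k,z in Z.items():
    for d in bot.place_of(n,k)[:2]: print(n,k,round(d["confidence"],2),np.array(d["position"]),atz(n,d["position"],z))
E
```

```text
{'time': 2.4667, 'position': array([ 0.4536, -0.0103,  0.3043]), 'tcp_rot': array([3.1396, 0.0022, 1.3728]), 'wrist_force': array([-0.505 , -0.706 ,  0.4991]), 'finger_gap': 0.04164336632291822, 'q': array([-0.1954, -0.2038,  1.9527, -0.0022,  1.3907,  0.003 ])}
{'vfov': 68.15805339036399, 'cx': 324.89855553780114, 'cy': 243.6513570162525, 'tool_from_camera': array([[-0.    ,  0.9514,  0.308 ,  0.0795],
       [ 1.    ,  0.0005, -0.0016, -0.0001],
       [-0.0017,  0.308 , -0.9514, -0.0692],
       [ 0.    ,  0.    ,  0.    ,  1.    ]])}
wrist fixture 0.66 [411.3 151.2] [0.5504 0.0328 0.    ]
wrist push_tab 0.8 [371.4 213.1] [ 0.4932 -0.0018  0.08  ]
wrist paddle_top 0.58 [313.6 208.2] [0.4448 0.0088 0.064 ]
wrist keeper 0.82 [370.8 101.8] [0.512  0.0882 0.03  ]
wrist keeper 0.51 [335.3 320.9] [ 0.4411 -0.1253  0.03  ]
```

View pics/w1.png

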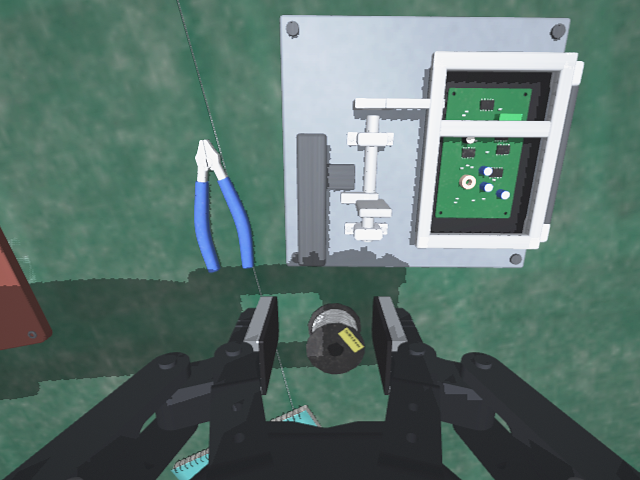

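```bash
python3 - <<'E'
from h import *
from scipy.optimize import least_squares
np.set_printoptions(precision=4,suppress=True)
M=[("wrist",(280,16),(-.13,.12,.014)),("wrist",(570,16),(.13,.12,.014)),("wrist",(524,267),(.13,-.12,.014)),("wrist",(285,266),(-.13,-.12,.014)),
("wrist",(411.3,151.2),(0,0,0)),("wrist",(371.4,213.1),(-.045,-.0435,.08)),("wrist",(313.6,208.2),(-.1,-.04,.064)),("wrist",(370.8,101.8),(-.045,.045,.03)),
("top",(278,189),(.13,.12,.014)),("top",(382,213),(.13,-.12,.014)),("top",(358,330),(-.13,-.12,.014)),("top",(247,305),(-.13,.12,.014)),
("top",(314.7,256.1),(0,0,0)),("top",(331.3,281.6),(-.045,-.0435,.08)),("top",(325.3,310.8),(-.1,-.04,.064)),("top",(290.9,273.9),(-.045,.045,.03)),
("scene",(310.4,298.6),(0,0,0)),("scene",(346.3,266.9),(-.045,-.0435,.08)),("scene",(359.8,292.8),(-.1,-.04,.064)),("scene",(298.4,306.8),(-.045,.045,.03))]
G=np.array([atz(n,p,P[2])[:2] for n,p,P in M]); P=np.array([m[2][:2] for m in M])
def W(v,P): c,s=np.cos(v[2]),np.sin(v[2]); return v[:2]+P@np.array([[c,s],[-s,c]])
for sel in(["wrist"],["top"],["scene"],["wrist","top","scene"]):
    i=[k for k,m in enumerate(M) if m[0] in sel]
    r=least_squares(lambda v:((W(v,P[i])-G[i])*1e3).ravel(),[.55,.03,-.19],loss="soft_l1",f_scale=3.)
    print(sel,r.x); 
    if len(sel)==1: print((r.fun.reshape(-1,2)).round(1).tolist())
v=r.x; np.save("pose.npy",v)
for y in(-.08,-.07,-.06,-.02): print(y,W(v,np.array([[-.0725,y]])))
E
```

```text
['wrist'] [ 0.5485  0.0336 -0.1901]
[[-2.4, 2.6], [1.7, 1.0], [0.2, -1.0], [0.0, -1.6], [-1.2, -1.8], [3.1, 0.1], [-2.0, 4.0], [0.8, -1.9]]
['top'] [ 0.5518  0.0275 -0.2   ]
[[4.5, 5.0], [2.2, -5.7], [-6.2, -1.7], [-2.4, 4.9], [-5.8, -3.3], [0.1, -3.1], [2.6, 1.7], [1.0, 2.5]]
['scene'] [ 0.5497  0.0308 -0.1342]
[[-0.5, 0.6], [0.6, -0.2], [-2.0, -1.2], [1.8, 0.8]]
['wrist', 'top', 'scene'] [ 0.5499  0.0305 -0.187 ]
-0.08 [[ 0.4638 -0.0346]]
-0.07 [[ 0.4657 -0.0248]]
-0.06 [[ 0.4675 -0.015 ]]
-0.02 [[0.4749 0.0243]]
```

Wrist and combined fits agree: pose about (0.549, 0.032), yaw -0.19, tab 3 mm off at most. Going to fixture (-72.5, -78) and partway down.

Call:
drive_tool(rows=[[[0.0095,-0.0206,0],0.008],[[0,0,-0.03],0],[[0,0,-0.03],0],[[0,0,-0.03],0],[[0,0,-0.03],0],[[0,0,-0.029],0],[[0,0,0],0],[[0,0,0],0],[[0,0,0],0],[[0,0,0],0]])

```text
time: 3.55
position: [0.4632, -0.0261, 0.1573]
tcp_rot: [3.137, 0.0, 1.39]
wrist_force: [0.2, -0.5, -0.5]
finger_gap: 0.0416
grip_force: 0.0
```

```bash
python3 - <<'E'
from h import *
np.set_printoptions(precision=4,suppress=True)
o=bot.get_obs(); print({k:o[k] for k in("time","position","tcp_rot","wrist_force","finger_gap")})
a=bot.capture("wrist")[:,:,::-1]; b=bot.capture("scene")[:,:,::-1]
cv2.imwrite("pics/w2.png",np.hstack([cv2.resize(a,(400,300)),cv2.resize(b[200:380,200:440],(400,300),interpolation=cv2.INTER_CUBIC)]))
for k,z in dict(push_tab=.08,paddle_top=.064).items():
    for d in bot.place_of("wrist",k)[:2]: print(k,round(d["confidence"],2),np.array(d["position"]),atz("wrist",d["position"],z))
E
```

```text
{'time': 3.55, 'position': array([ 0.4632, -0.0261,  0.1573]), 'tcp_rot': array([3.1375, 0.0002, 1.39  ]), 'wrist_force': array([ 0.15  , -0.5177, -0.5275]), 'finger_gap': 0.04164840085022471}
push_tab 0.43 [320.5 409.7] [ 0.4507 -0.0818  0.08  ]
paddle_top 0.88 [273.5 238. ] [0.4443 0.0076 0.064 ]
```

View pics/w2.png

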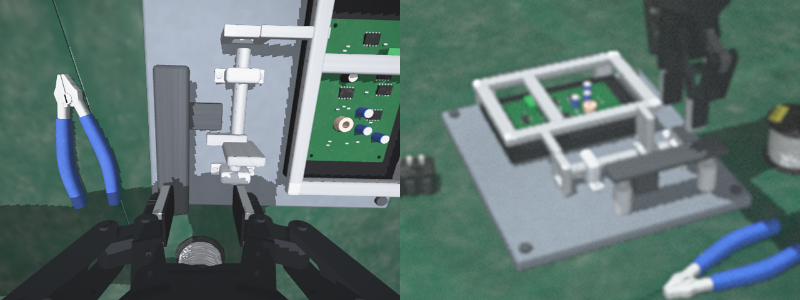

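Left finger stands over the paddle, right finger in line with the tab and behind it (wrist half-picture: tab ~(240,155), finger ~(243,200)). Pressing down in steps.

Call:
drive_tool(rows=[[[0,0,-0.008],-0.004],[[0,0,-0.006],-0.005],[[0,0,-0.004],0],[[0,0,-0.004],0],[[0,0,-0.003],0],[[0,0,-0.003],0],[[0,0,-0.002],0],[[0,0,0],0],[[0,0,0],0],[[0,0,0],0]])

```text
time: 4.58
position: [0.4612, -0.0261, 0.1248]
tcp_rot: [-3.14, 0.0, 1.38]
wrist_force: [-4.4, -0.1, 5.6]
finger_gap: 0.0423
grip_force: 2.9
```

Call:
drive_tool(rows=[[[0,0,-0.001],0],[[0,0,-0.001],0],[[0,0,-0.001],0],[[0,0,-0.001],0],[[0,0,-0.001],0],[[0,0,0],0],[[0,0,0],0],[[0,0,0],0],[[0,0,0],0],[[0,0,0],0]])

```text
time: 5.42
position: [0.4614, -0.0263, 0.1221]
tcp_rot: [-3.139, 0.001, 1.38]
wrist_force: [-13.3, 0.9, 28.9]
finger_gap: 0.042
grip_force: 14.4
```

```bash
python3 - <<'E'
from h import *
np.set_printoptions(precision=4,suppress=True)
o=bot.get_obs(); print({k:o[k] for k in("time","position","tcp_rot","wrist_force","wrist_torque","finger_gap")})
a=bot.capture("wrist")[:,:,::-1]; b=bot.capture("scene")[:,:,::-1]
cv2.imwrite("pics/w3.png",np.hstack([a[180:480,120:520],cv2.resize(b[230:350,300:460],(400,300),interpolation=cv2.INTER_CUBIC)]))
E
```

```text
{'time': 5.4167, 'position': array([ 0.4614, -0.0263,  0.1221]), 'tcp_rot': array([-3.1391,  0.0006,  1.3804]), 'wrist_force': array([-13.3209,   0.901 ,  28.8521]), 'wrist_torque': array([0.3216, 2.9966, 0.0088]), 'finger_gap': 0.041985824170850734}
```

View pics/w3.png

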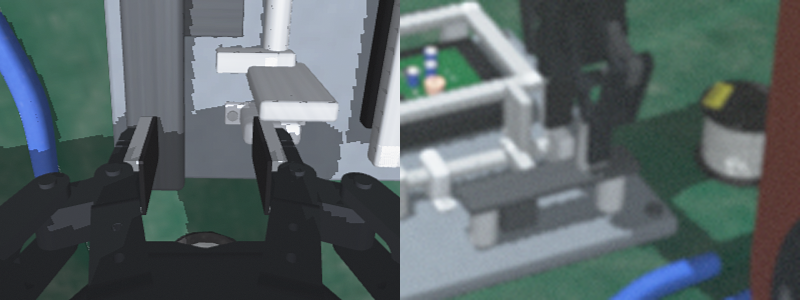

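Paddle is on its stop (Fz jumped to 29 N at TCP z 0.122), with the right finger about 14 mm behind the tab. I'll ease the press a little and slide along +y.

Call:
drive_tool(rows=[[[0,0,0.001],0],[[0.0009,0.0049,0],0],[[0.0009,0.0049,0],0],[[0.0009,0.0049,0],0],[[0.0009,0.0049,0],0],[[0.001,0.0049,0],0],[[0.001,0.0049,0],0],[[0,0,0],0],[[0,0,0],0],[[0,0,0],0]])

```text
time: 6.35
position: [0.4689, 0.0017, 0.1227]
tcp_rot: [3.138, 0.003, 1.381]
wrist_force: [-3.1, -7.1, 12.4]
finger_gap: 0.0418
grip_force: 6.2
```

```bash
cat > s.py <<'E'
from h import *
import sys
np.set_printoptions(precision=4,suppress=True)
o=bot.get_obs(); print({k:o[k] for k in("time","position","tcp_rot","wrist_force","wrist_torque","finger_gap")})
d=o["position"][:2]-np.array([.549,.032]); c,s=np.cos(-.19),np.sin(-.19); print("fixture",c*d[0]+s*d[1],-s*d[0]+c*d[1])
a=bot.capture("wrist")[:,:,::-1]
for q in("push_tab","keeper"):
    for e in bot.place_of("wrist",q)[:2]:
        w=atz("wrist",e["position"],{"push_tab":.08,"keeper":.03}[q])[:2]-np.array([.549,.032]); print(q,e["confidence"],e["position"],c*w[0]+s*w[1],-s*w[0]+c*w[1])
b=bot.capture("scene")[:,:,::-1]
cv2.imwrite(f"pics/{sys.argv[1]}.png",np.hstack([a[80:380,120:520],cv2.resize(b[230:350,280:440],(400,300),interpolation=cv2.INTER_CUBIC)]))
E
python3 s.py w4
```

```text
{'time': 6.35, 'position': array([0.4689, 0.0017, 0.1227]), 'tcp_rot': array([3.1376, 0.0028, 1.3808]), 'wrist_force': array([-3.1488, -7.1456, 12.4431]), 'wrist_torque': array([-1.0863,  0.7104,  0.1935]), 'finger_gap': 0.0418062935489665}
fixture -0.07290350965796073 -0.044924217796090266
push_tab 0.76 [410.5, 314.4] -0.04228051556301201 -0.028172077196343768
keeper 0.8 [401.7, 111.6] -0.039497073710416046 0.04133092699051698
keeper 0.42 [412.1, 316.0] -0.027514459884435988 -0.057313773947077366
```

The tab has moved to y of about -28 (roughly 15 mm of travel) with the paddle still held at 12 N. Continuing.

Call:
drive_tool(rows=[[[0.0009,0.0049,0],0],[[0.0009,0.0049,0],0],[[0.0009,0.0049,0],0],[[0.0009,0.0049,0],0],[[0.0004,0.002,0],0],[[0,0,0],0],[[0,0,0],0],[[0,0,0],0],[[0,0,0],0],[[0,0,0],0]])

```text
time: 7.38
position: [0.473, 0.0216, 0.1228]
tcp_rot: [3.137, 0.006, 1.38]
wrist_force: [-3.5, -15.8, 12.7]
finger_gap: 0.042
grip_force: 10.1
```

Call:
drive_tool(rows=[[[0.0002,0.001,0],0],[[0.0002,0.001,0],0],[[0.0002,0.001,0],0],[[0,0,0],0],[[0,0,0],0],[[0,0,0],0],[[0,0,0],0],[[0,0,0],0],[[0,0,0],0],[[0,0,0],0]])

```text
time: 8.22
position: [0.4732, 0.0222, 0.1228]
tcp_rot: [3.138, 0.01, 1.38]
wrist_force: [-7.4, -28.9, 14.2]
finger_gap: 0.0417
grip_force: 16.1
```

```bash
python3 s.py w5
```

```text
{'time': 8.2167, 'position': array([0.4732, 0.0222, 0.1228]), 'tcp_rot': array([3.1377, 0.0102, 1.3801]), 'wrist_force': array([ -7.4137, -28.9245,  14.2355]), 'wrist_torque': array([-4.4204,  1.1351, -0.4477]), 'finger_gap': 0.04170126679168624}
fixture -0.07263039854252706 -0.02389914044462426
push_tab 0.84 [413.0, 315.3] -0.0411152402484479 -0.007823437350166721
keeper 0.62 [394.0, 160.4] -0.041338266300273284 0.04128498192303016
```

View pics/w5.png

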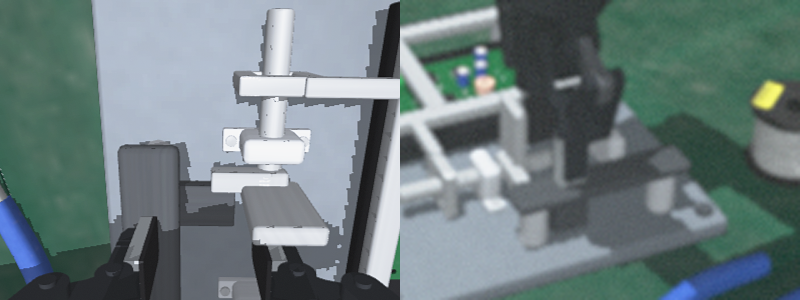

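The bolt is through the keeper with its collar close to the guide, and the force stalled at 29 N, so it is on the end stop. Backing off the tab with the paddle still down, then lifting.

Call:
drive_tool(rows=[[[-0.0004,-0.002,0],0],[[-0.0004,-0.002,0],0],[[-0.0004,-0.002,0],0],[[-0.0004,-0.002,0],0],[[-0.0004,-0.002,0],0],[[0,0,0],0],[[0,0,0],0],[[0,0,0],0],[[0,0,0],0],[[0,0,0],0]])

```text
time: 9.25
position: [0.4722, 0.0185, 0.1228]
tcp_rot: [3.136, -0.002, 1.379]
wrist_force: [2.0, 5.0, 9.2]
finger_gap: 0.0418
grip_force: 4.9
```

Call:
drive_tool(rows=[[[0,0,0.003],0],[[0,0,0.004],0],[[0,0,0.005],0],[[0,0,0.005],0],[[0,0,0.01],0],[[0,0,0.02],0],[[0,0,0.03],0],[[0,0,0.03],0],[[0,0,0.03],0],[[0,0,0.02],0]])

```text
time: 10.08
position: [0.4699, 0.0176, 0.2809]
tcp_rot: [3.14, 0.0, 1.38]
wrist_force: [1.0, -0.2, 0.1]
finger_gap: 0.0424
grip_force: 0.0
```

Call:
drive_tool(rows=[[[-0.004,-0.02,0.01],0],[[-0.004,-0.02,0.01],0],[[-0.004,-0.02,0],0],[[-0.004,-0.02,0],0],[[0,0,0],0],[[0,0,0],0],[[0,0,0],0],[[0,0,0],0],[[0,0,0],0],[[0,0,0],0]])

```text
time: 10.92
position: [0.4539, -0.0615, 0.2978]
tcp_rot: [-3.141, -0.0, 1.381]
wrist_force: [1.1, 0.9, -0.9]
finger_gap: 0.0421
grip_force: 0.0
```

```bash
sed -i 's/a\[80:380,120:520\]/cv2.resize(a[80:305,220:520],(400,300))/' s.py; python3 s.py w6
```

```text
{'time': 10.9167, 'position': array([ 0.4539, -0.0615,  0.2978]), 'tcp_rot': array([-3.1412, -0.0001,  1.3809]), 'wrist_force': array([ 1.1111,  0.8934, -0.8986]), 'wrist_torque': array([ 0.0102,  0.046 , -0.0035]), 'finger_gap': 0.04207725933071648}
fixture -0.07575738753318981 -0.1098057470212701
push_tab 0.89 [369.1, 98.2] -0.04223515195212506 -0.008624617929941424
keeper 0.61 [367.6, 41.0] -0.03929115316188875 0.03982834114601512
keeper 0.28 [407.8, 101.2] -0.002016330878605691 -0.007374477463831676
```

View pics/w6.png

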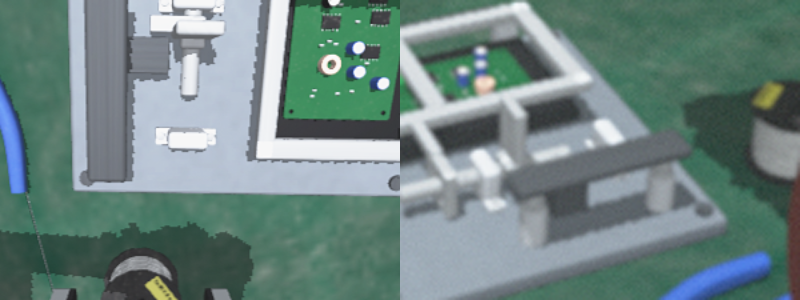

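Tab is near the home position and the paddle looks raised. I'll check the catch height against the starting picture.

```bash
python3 - <<'E'
from h import *
a=cv2.imread("pics/scene.png"); b=bot.capture("scene")[:,:,::-1].copy()
print([ (d["position"],d["confidence"]) for d in bot.place_of("scene","paddle_top")[:1]], proj("scene",(.4433,.0116,.064)),proj("scene",(.4433,.0116,.052)))
g=lambda i:cv2.cvtColor(i,cv2.COLOR_BGR2GRAY)
r=cv2.matchTemplate(g(b)[265:345,310:430],g(a)[285:330,330:410],cv2.TM_CCOEFF_NORMED); print(cv2.minMaxLoc(r),"expected loc (20,20) if up")
for t in [(345,240,360,275)]: pass
cv2.imwrite("pics/cmp.png",np.hstack([cv2.resize(i[230:350,280:440],(400,300),interpolation=cv2.INTER_CUBIC) for i in(a,b)]))
for k in("relay","solder_reel","side_cutter"): print(k,[d["position"] for d in bot.place_of("scene",k)[:1]])
E
```

```text
[([360.8, 292.2], 0.89)] (np.float64(358.4122707371859), np.float64(295.3001402604724)) (np.float64(358.13927171542207), np.float64(301.50065586690863))
(-0.3313807249069214, 0.9612227082252502, (9, 34), (20, 20)) expected loc (20,20) if up
relay [[205.1, 313.6]]
solder_reel [[436.2, 293.6]]
side_cutter [[395.0, 359.4]]
```

View pics/cmp.png

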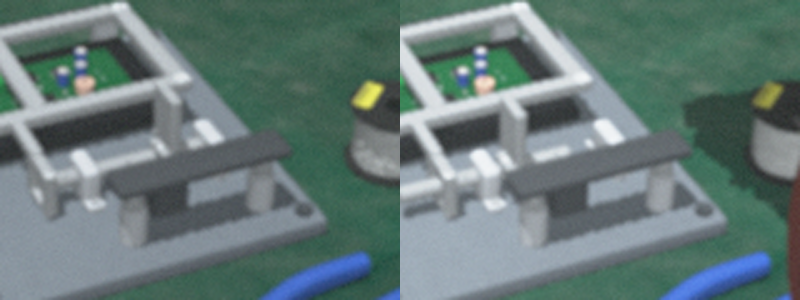

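```bash
python3 - <<'E'
from h import *
b=bot.capture("scene")[:,:,::-1].copy(); a=cv2.imread("pics/scene.png")
G=lambda i:cv2.resize(cv2.cvtColor(i,cv2.COLOR_BGR2GRAY),None,fx=8,fy=8,interpolation=cv2.INTER_CUBIC)
x0,y0,x1,y1=341,261,355,284
r=cv2.matchTemplate(G(b[250:300,310:360]),G(a[y0:y1,x0:x1]),cv2.TM_CCOEFF_NORMED); _,s,_,l=cv2.minMaxLoc(r)
d=(310+l[0]/8-x0,250+l[1]/8-y0); print(d,s)
p=np.array((346.3,266.9)); q=p+d
print("travel mm",(atz("scene",q,.08)-atz("scene",p,.08))*1e3)
for n in("scene","top"):
    if n=="top": bot.capture("top")
    for e in bot.place_of(n,"push_tab")[:1]: print(n,e["confidence"],(atz(n,e["position"],.08)-[.549,.032,0])*1e3)
v=np.array([.549,.032,0]); u=np.array([.189,.982,0]); P=atz("scene",p,.08)
for t in(.034,.037,.04): print(t,np.array(proj("scene",P+u*t))-p)
E
```

```text
(-22.5, 5.25) 0.9305259585380554
travel mm [ 8.30728819 38.67053993  0.        ]
scene 0.17 [-181.65576503 -107.36379933   80.        ]
top 0.84 [-44.23667231   6.69685733  80.        ]
0.034 [-19.12062164   4.73910773]
0.037 [-20.83032403   5.16286299]
0.04 [-22.54374254   5.58753929]
```

Measured bolt travel is 39.6 mm, so it is home, and the catch is up. The lid is shut, the loose things are where they were, and the arm is clear.

```bash
python3 -c "
from workcell import bot
print(bot.hand_in())"
```

```text
the job is handed in; nothing more can be done
None
```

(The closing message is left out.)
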